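# Clamp a specimen under the spectrometer's press by its click knob

## Robot

A 6-joint arm with a two-finger parallel gripper is mounted at the origin on the work surface. World frame = base frame: x ahead of the robot, y to its left, z up, the work surface at z = 0. Lengths are in mm, angles in degrees, forces in N, time in s.
With the tool pointing down it reaches from about 350 to 850 mm from the base axis. Payload 8.1 kg.
Tool frame: the origin (TCP) lies between the finger pads; the fingertips stand 11 mm ahead of it and the grasp point (between the pads) lies 8 mm behind it; z points along the fingers, y is the line along which they close (so a half turn about z gives the same grasp; the last joint's range is limited). The gripper opens to 85 mm and grips with 20 to 120 N. Pads are 22 mm wide; open, the fingers measure 114 mm over their backs; the gripper's body (76 mm by 85 mm) begins 54 mm behind the grasp point. The pads swing forward as they close: fully open they stand 13 mm farther back than shut.
Start: joints at [58.361, 7.471, 85.268, -0, 87.261, -4.893], TCP at [269.999, 535.823, 221.792] pointing down, gripper open.
Joint ranges: [-169.43, 169.43], [-51.17, 129.36], [1.28, 143.12], [-76.62, 256.62], [0, 156.53], [-152.29, 152.29]. Speed limits (degrees/s): [136.94, 136.94, 159.86, 180, 180, 180].

## Interface

Orientations are given as [roll, pitch, yaw] about the fixed x, y, z axes, in that order (R = Rz(yaw) Ry(pitch) Rx(roll)).
In Python, from bench import r, snapshot, get_calibration gives the robot as it stands.
- The arm moves only by the tool step_arm, never from a script. Its argument "rows" is a list of rows, each a list of 2 entries, a list of its own where there are three numbers: the shift along the tool's x, y, z in mm, then the turn about the tool's z in degrees. In form: [[[tx, ty, tz], yaw], ...]. A call has 1 to 12 rows; each row is the pose to reach, as a shift and turn from the pose commanded when the call began, along the tool's axes at that moment; what a row does not reach only later rows make up. A row lasts 1/10 s, in which the tool goes at most 50 mm and 8.59 degrees, less where a joint would pass 70% of its speed; a pose out of reach is approached as far as the arm can. A call with a gripper value outside its range is refused whole. "fingers" is the opening, from 0 (shut) to 1 (fully open), set as the call begins (left out, the last holds). The fingers move at their own pace and stop on an object; "squeeze" is the grip in N (left out, the last holds). Time passes only in rows, so rows that repeat a pose let the fingers close. It gives the time, the measured TCP pose, the force, the opening and the grip force at its end, in the units of the state.
- r.sense(): the state, without advancing time (a new reading comes with each control period).
- snapshot(name): name is "scene" or "top" or "wrist"; returns the picture (384x512x3 uint8, blue, green, red); there is no depth.
- get_calibration(name): a dict with "fovy" (degrees; the focal length in pixels is half the picture's height over the tangent of half this angle, whatever the lens; pixels are square), "cx", "cy" (the principal point, pixels), "eye" and "orientation" of the camera in the world. Camera axes: x right, y up, looking along -z (the intrinsics and any distortion apply to the point x, -y, -z); pixel columns grow to the right and rows downward; lengths in mm; the calibration is good to about 2 mm. A picture is of the moment at which its call begins: read the wrist's pose just before it. get_calibration takes no time and is no camera call; for the wrist camera it gives the pose at the moment of the call.
- r.hand_in(): hands the job in; it is judged then, once.
The state is a dict: "time": time; "joint_pos": joint angles; "qd": joint speeds; "joint_efforts": joint torques, N m; "tool_pos": TCP position; "tcp_rot": TCP orientation; "ft_force": force on the tool from outside, world axes, zero at the start; "wrist_torque": the same for the moment, N m; "finger_gap": finger opening in mm; "grip_force": force on a finger pad.
Only numpy, scipy, OpenCV 4.12 (cv2) and the standard library are available. Lean on these libraries where they do the work, as an engineer would, in place of code of your own. Each camera call takes 0.05 s, during which the arm holds its last target. There are 200 camera calls.

## Task

Press the orange specimen for its measurement: swing the spectrometer's press arm gently round until it stands against its stop over the specimen, then wind the blue knob clockwise until the press is down on the specimen and the knob's slipping clutch has clicked exactly three times. Stop there and let go; do not shift the specimen, and leave the other things on the bench alone.

Things in the scene. Friction and masses are not known exactly. Their poses are not given: they have to be found in the camera images.
- spectrometer: white instrument housing 240 x 200 x 90 mm, fixed on the bench, dark display on its -x side; origin at the centre of its underside. On its top (90 mm up) stands a steel post, 32 mm across, at x = +75 mm, y = 0 of its frame: its axis is the hinge of the press arm.
- swingarm (a joint): angle of the press arm about the upright post, rad: 0 = home, against its stop, the arm then lying along the housing's -x direction with the press over the middle of the sample plate; grows counter-clockwise seen from above, up to 1.6 (swung out over the housing's -y side). It stays where it is left: about 0.3 N m of hinge friction.
- head_centre (a point): centre of the aluminium press head at the arm's free end: an upright cylinder 46 mm across, from 18 mm below to 14 mm above this point; 95 mm from the hinge axis, 136 mm above the bench; x axis along the arm from head to hinge. Between head and hinge the arm is a bar 28 mm wide, 24 mm high.
- collar: dark steel ring 48 mm across, 8.5 mm high, on top of the head; origin at the centre of its underside, x axis towards its orange mark; 12 white ticks, 30 degrees apart. It is the nut that drives the ram: it turns with the knob (about 0.17 N m) until the ram is hard down. Its top is 159 mm above the bench; of arm and head only the knob stands higher.
- knob_grip (a point): where to grip the blue ribbed round knob (34 mm across, 36 mm high, 160 to 196 mm above the bench): on its upright axis, 26 mm above its underside; x axis along the pointer. The knob neither rises nor sinks as it turns; clockwise seen from above winds the ram down. At the start the ram is fully up, so never turn it anticlockwise: that would slip the clutch backwards.
- knob_pointer (a point): outer end of the white pointer line on the knob's top, 15 mm from the axis; over the collar's orange mark at the start (no clicks made). With the ram hard down, the knob slips clockwise on the collar in clicks of 30 degrees: for each the torque climbs to about 0.3 N m, drops suddenly to zero or below, then jumps back as the next notch catches. Three clicks: pointer 90 degrees past the mark.
- ram: upright steel ram, 14 mm across, with a 10 mm flat tip, under the press head; origin at the centre of its tip. It sinks 16 mm per turn of the collar, at most 9 mm. At the start it is fully up, its tip 1 to 4 mm above the height of the specimen's top (it differs with the plate fitted). Its drive is a little springy: the torque builds up gradually once it has landed.
- plate: round steel sample plate 68 mm across, 12 mm thick, origin at the centre of its underside, let into the housing's top under the home place of the press; the height of its top differs from plate to plate.
- specimen: loose flat steel coupon with an orange coating, 40 x 24 x 5 mm, lying on the middle of the sample plate; origin at the centre of its underside.
- washbottle: white bottle with red cap, 68 mm across, 160 mm high, standing loose; origin at the centre of its underside; leave alone.
- vial: amber jar with black cap, 30 mm across, 55 mm high, standing loose; leave alone.
- couponbox: grey open box with four compartments, 110 x 80 x 22 mm, loose; leave alone.
- forceps: steel forceps 115 mm long, lying loose; leave alone.
Mind the look-alikes: they are no part of the job. Of the things that look like the specimen, the smallest one is meant.

How it is judged:
By the outcome, as a careful person would: the job done as asked, in the order asked, and still so for the second after the job is handed in, with the robot touching nothing.
It also fails if it takes over 72 s, if anything falls off the work surface, if the arm or the gripper's body presses on something with over 40 N, if the wrist force passes 120 N, or if a joint passes its speed limit or range.

## Working session

There is one attempt and no reset: what is moved stays moved. The work goes in short steps, Python scripts to look and compute and a tool call to move; the robot and the scene stay as the last step left them, time stands still between calls to the robot, and variables do not carry over. Pictures are saved under pics/ and viewed, at most 10 in all, crops included, and the job is handed in when it is done.

Besides the shell and the picture viewer there is one more tool, called after "Emit:" as name(argument=value, ...), one argument or row to a line, values as JSON. step_arm: Moves the arm, as the interface text tells. Its arguments: {"type":"object","properties":{"rows":{"type":"array"},"fingers":{"type":"number"},"squeeze":{"type":"number"}},"required":["rows"]}

```bash
mkdir -p pics
cat > h.py <<'E'
import numpy as np, cv2
from bench import r, snapshot, get_calibration
from scipy.spatial.transform import Rotation as R
E
python3 - <<'E'
from h import *
for n in("scene","top","wrist"):
    c=get_calibration(n); print(n,c)
    cv2.imwrite(f"pics/{n}0.png",snapshot(n))
s=r.sense();print(s)
a=cv2.imread("pics/scene0.png");b=cv2.imread("pics/top0.png")
cv2.imwrite("pics/both.png",np.vstack([a,b])[:, :] if 0 else cv2.resize(np.hstack([a,b]),(800,300)))
E
```

```text
scene {'fovy': 47.011183973802375, 'cx': 255.92840726953415, 'cy': 195.1156784920363, 'eye': array([1361.62625334,  332.82460034, 1172.03152935]), 'orientation': array([ 40.60966078,  -0.46162896, 109.24084114])}
top {'fovy': 43.29981528548003, 'cx': 264.54695421959303, 'cy': 191.68385200944462, 'eye': array([ 267.04013343,   34.9624992 , 1300.02413553]), 'orientation': array([ 1.14983632e+01, -3.03123981e-02, -9.24198781e+01])}
wrist {'fovy': 63.6785226578152, 'cx': 255.8342499331391, 'cy': 190.72529625719127, 'eye': array([197.14154738, 573.22030683, 372.24285525]), 'orientation': array([-18.73890239,   0.0867263 ,  63.24688338])}
{'time': 0.15, 'joint_pos': array([ 5.83608338e+01,  7.50640452e+00,  8.53159834e+01, -3.56761896e-04,
        8.72612663e+01, -4.89299112e+00]), 'qd': array([-0.07531836, -0.09248989, -0.06274567,  0.0440321 , -0.11849713,
       -0.03291221]), 'joint_efforts': array([ 4.42697037e-04, -5.70066869e+01, -5.01153624e+01, -2.09819800e-04,
        9.73479211e-03, -3.41220164e-05]), 'tool_pos': array([269.77160859, 535.43626759, 220.96259229]), 'tcp_rot': array([-1.79916620e+02, -6.78025693e-03,  1.53253837e+02]), 'ft_force': array([0.14695065, 0.11257212, 0.10415232]), 'wrist_torque': array([ 2.62544297e-02,  2.60132990e-05, -7.26572692e-03]), 'grip_force': 0.0, 'finger_gap': 85.29441040764372}
```

View pics/scene0.png

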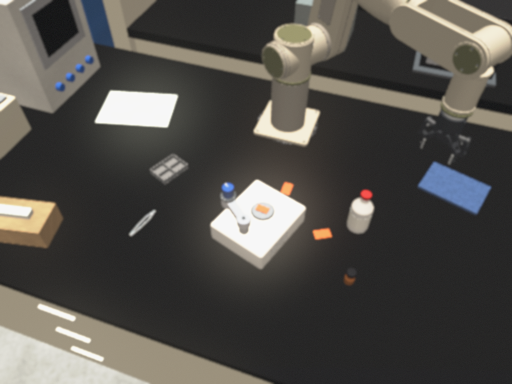

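View pics/top0.png

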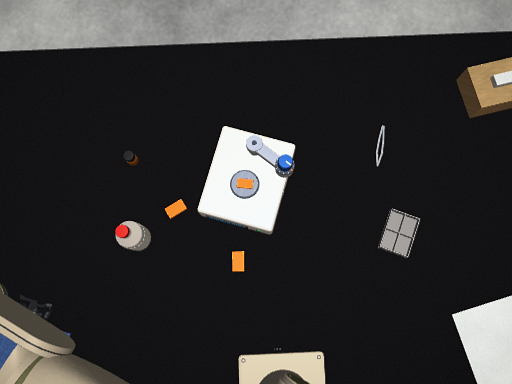

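The scene picture shows the housing near (258,222), with its arm swung out to the blue knob at (228,187). In the top picture the post is at (254,143), the knob at (286,162) and the plate with the specimen at (245,184). Orange decoys lie at (176,209) and (238,261).

```bash
cat >> h.py <<'E'
def ray(c,u,v):
    f=192/np.tan(np.radians(c["fovy"]/2))
    d=R.from_euler("xyz",c["orientation"],degrees=True).apply([(u-c["cx"])/f,-(v-c["cy"])/f,-1.])
    return np.array(c["eye"]),d
def onz(c,u,v,z):
    e,d=ray(c,u,v); return e+d*(z-e[2])/d[2]
def proj(c,p):
    f=192/np.tan(np.radians(c["fovy"]/2))
    q=R.from_euler("xyz",c["orientation"],degrees=True).inv().apply(np.array(p)-c["eye"])
    return c["cx"]+f*q[0]/-q[2], c["cy"]-f*q[1]/-q[2]
def tri(rs):
    A=np.zeros((3,3));b=np.zeros(3)
    for e,d in rs:
        d=d/np.linalg.norm(d);P=np.eye(3)-np.outer(d,d);A+=P;b+=P@e
    return np.linalg.solve(A,b)
def blobs(m,amin=15):
    n,l,s,c=cv2.connectedComponentsWithStats(m.astype(np.uint8))
    return [(s[i][:4],s[i][4],c[i],l==i) for i in range(1,n) if s[i][4]>=amin]
def blue(im):
    h=cv2.cvtColor(im,cv2.COLOR_BGR2HSV);return cv2.inRange(h,(100,130,50),(130,255,255))>0
def orange(im):
    h=cv2.cvtColor(im,cv2.COLOR_BGR2HSV);return cv2.inRange(h,(3,180,130),(22,255,255))>0
E
python3 - <<'E'
from h import *
ims={n:cv2.imread(f"pics/{n}0.png") for n in("top","scene")}
cs={n:get_calibration(n) for n in ims}
for n in ims:
    print(n,"blue",[(b[1],b[2].round(1)) for b in blobs(blue(ims[n]))])
    print(n,"orange",[(b[1],b[2].round(1),onz(cs[n],*b[2],100).round(1)) for b in blobs(orange(ims[n]))])
w=ims["top"].min(2)>215
for b in blobs(w,1500):
    cnt=cv2.findContours(b[3].astype(np.uint8),cv2.RETR_EXTERNAL,cv2.CHAIN_APPROX_NONE)[0][0]
    box=cv2.boxPoints(cv2.minAreaRect(cnt)); P=np.array([onz(cs["top"],*q,90) for q in box])[:,:2]
    print(b[1],box.round(1).tolist(),P.round(1).tolist(),P.mean(0),[np.linalg.norm(P[i]-P[i-1]).round(1) for i in range(4)])
b=[x for x in blobs(blue(ims["top"])) if abs(x[2][0]-286)<12 and abs(x[2][1]-162)<12][0]
s=[x for x in blobs(blue(ims["scene"])) if abs(x[2][0]-228)<10 and abs(x[2][1]-187)<12][0]
print(tri([ray(cs["top"],*b[2]),ray(cs["scene"],*s[2])]),onz(cs["top"],*b[2],190),onz(cs["top"],254,143,150))
E
```

```text
top blue [(np.int32(173), array([284.6, 162.2])), (np.int32(293), array([  5.1, 348.5]))]
top orange [(np.int32(130), array([244.5, 183.4]), array([534.5,  74. , 100. ])), (np.int32(233), array([175.2, 208.4]), array([477.6, 250.4, 100. ])), (np.int32(245), array([237.5, 261. ]), array([339.8,  97.8, 100. ]))]
scene blue [(np.int32(389), array([94.3, 14.4])), (np.int32(35), array([88.4, 59.1])), (np.int32(36), array([79. , 67.6])), (np.int32(38), array([69.7, 76.6])), (np.int32(45), array([59.3, 86.1])), (np.int32(66), array([227.5, 187.6]))]
scene orange []
5225 [[197.10000610351562, 210.10000610351562], [221.1999969482422, 123.80000305175781], [294.8999938964844, 144.39999389648438], [270.79998779296875, 230.60000610351562]] [[472.6, 196.5], [699.6, 130.0], [635.3, -60.3], [412.5, 12.5]] [555.00974321  69.697868  ] [np.float64(193.6), np.float64(236.5), np.float64(200.8), np.float64(234.4)]
3608 [[453.0, 296.0], [511.0, 296.0], [511.0, 383.0], [453.0, 383.0]] [[233.4, -425.6], [227.4, -567.4], [27.4, -538.5], [33.2, -401.5]] [ 130.35048447 -483.27235475] [np.float64(201.6), np.float64(141.9), np.float64(202.0), np.float64(137.1)]
[562.77072861 -26.51131779 187.89901757] [562.01591301 -25.78481232 190.        ] [624.79223634  45.38209352 150.        ]
```

Emit:
step_arm(
  rows=[
    [[-40,-30,-40],-6],
    [[-80,-57,-60],-14],
    [[-120,-86,-60],-22],
    [[-160,-115,-60],-30],
    [[-200,-144,-60],-38],
    [[-240,-173,-60],-46],
    [[-280,-202,-60],-54],
    [[-320,-231,-60],-62],
    [[-360,-260,-60],-70],
    [[-400,-289,-60],-76],
    [[-440,-318,-60],-76],
    [[-480,-347,-60],-76],
  ],
  fingers=1,
)

```text
time: 1.35
tool_pos: [520.4, 52.0, 281.7]
tcp_rot: [180.0, 0.0, -130.7]
ft_force: [0.9, 0.1, 0.2]
finger_gap: 85.5
grip_force: 0.0
```

Run:
```python
from h import *
import json
s=r.sense();c=get_calibration("wrist");im=snapshot("wrist")
cv2.imwrite("pics/w1.png",im);np.save("w1.npy",c,allow_pickle=True)
print(s["tool_pos"],s["tcp_rot"],s["joint_pos"],s["time"],c)
print([(b[1],b[2].round(1),onz(c,*b[2],190).round(1)) for b in blobs(blue(im))])
print([(b[1],b[2].round(1),onz(c,*b[2],104).round(1)) for b in blobs(orange(im))])
print(proj(c,[562,-26,196]),proj(c,[627,47.8,150]))
```

```text
[520.40817858  51.96680703 281.67828601] [ 1.79997627e+02  4.97592176e-03 -1.30663647e+02] [ 8.05925907e-02 -5.52926709e+00  9.22150893e+01  5.32771571e-03
  9.33127280e+01 -1.39255453e+02] 1.35 {'fovy': 63.6785226578152, 'cx': 255.8342499331391, 'cy': 190.72529625719127, 'eye': array([467.69590093, -10.62352391, 433.07140011]), 'orientation': array([-1.87829354e+01, -3.04384121e-02,  1.39326754e+02])}
[(np.int32(1644), array([150.9, 150.4]), array([562.7, -27.9, 190. ]))]
[(np.int32(1077), array([379.9,  90.2]), array([375.2,  74.8, 104. ])), (np.int32(16), array([156.7, 122.2]), array([569.8, -50.6, 104. ])), (np.int32(620), array([256.6, 185.9]), array([536.1,  70.5, 104. ])), (np.int32(639), array([357.7, 241.2]), array([489.9, 201.6, 104. ]))]
(np.float64(150.80991806243713), np.float64(153.2128984836793)) (np.float64(174.63551389858745), np.float64(238.83691475280233))
```

View pics/w1.png

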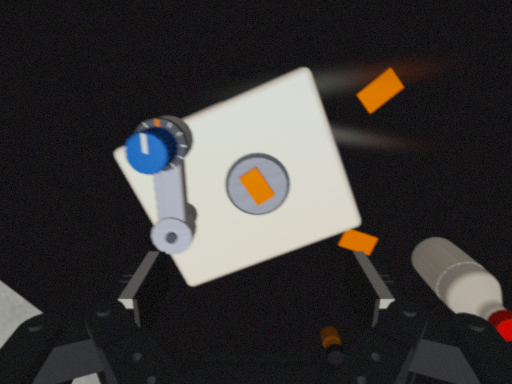

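Wrist picture: the knob top with its white pointer is at (149,153) and the orange collar mark at (157,122). The post is at (172,236), and the plate with the specimen is at (257,185).

Run:
```python
from h import *
c=np.load("w1.npy",allow_pickle=True).item();im=cv2.imread("pics/w1.png")
for z in(148,155): print("post",z,onz(c,172,236,z))
ct=get_calibration("top");print("tri post",tri([ray(c,172,236),ray(ct,254,143)]))
w=(im.min(2)>170)
b=max(blobs(w,1500),key=lambda b:b[1]); cnt=cv2.findContours(b[3].astype(np.uint8),cv2.RETR_EXTERNAL,cv2.CHAIN_APPROX_NONE)[0][0]
P=np.array([onz(c,*q[0],90)[:2] for q in cnt],np.float32)
rc=cv2.minAreaRect(P);print("housing",rc)
H=cv2.convexHull(P)
print("knobtop",onz(c,149,153,196), "plate",onz(c,257.5,184,100),onz(ct,245,184,100))
```

```text
post 148 [627.85212667  44.17204801 148.        ]
post 155 [623.91945022  42.82652894 155.        ]
tri post [625.09898177  44.4193365  151.4557664 ]
housing ((560.6124267578125, 63.96864318847656), (192.5247039794922, 243.22113037109375), 71.98629760742188)
knobtop [562.94358379 -27.03242888 196.        ] plate [534.73284015  70.54601332 100.        ] [532.89636086  72.78287514 100.        ]
```

Emit:
step_arm(
  rows=[
    [[16,-42,0],0],
    [[32,-83.5,0],0],
    [[32,-83.5,30],0],
    [[32,-83.5,60],0],
    [[32,-83.5,90],0],
    [[32,-83.5,110],0],
    [[32,-83.5,125],0],
    [[32,-83.5,135],0],
    [[32,-83.5,138],0],
    [[32,-83.5,138],0],
  ],
)

```text
time: 2.4
tool_pos: [562.6, -25.0, 144.1]
tcp_rot: [-180.0, 0.0, -130.7]
ft_force: [-0.0, 0.5, -0.6]
finger_gap: 85.5
grip_force: 0.0
```

Emit:
step_arm(
  rows=[
    [[0,0,0],0],
    [[0,0,0],0],
    [[0,0,0],0],
    [[0,0,0],0],
  ],
  fingers=0.7,
)

```text
time: 2.8
tool_pos: [562.7, -25.0, 144.3]
tcp_rot: [-180.0, 0.0, -130.7]
ft_force: [-0.6, -1.0, -0.1]
finger_gap: 60.2
grip_force: 0.0
```

Run:
```python
from h import *
s=r.sense();c=get_calibration("wrist");im=snapshot("wrist")
cv2.imwrite("pics/w2.png",im)
print(s["tool_pos"],s["tcp_rot"],s["joint_pos"],s["time"],s["ft_force"],s["finger_gap"])
```

```text
[562.65827479 -25.00509221 144.30871846] [-1.79961300e+02  2.38383998e-02 -1.30744413e+02] [-7.75967289e+00  4.58876256e+00  9.65564376e+01 -1.09391179e-03
  7.88093593e+01 -1.47015040e+02] 2.8 [-0.64766481 -1.03607357 -0.13230501] 60.159042450432665
```

View pics/w2.png

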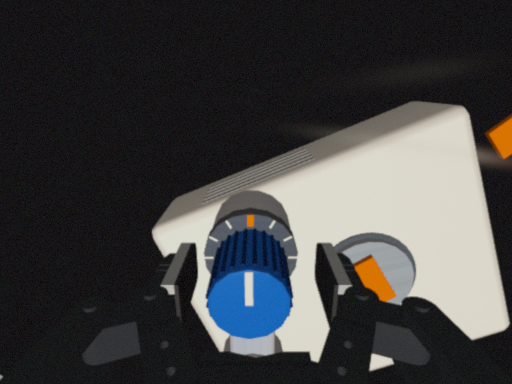

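The press head sits between the fingers, with the knob at (249,290) and the pointer over the collar mark at (250,220). Next I swing the arm along the arc, clockwise.

Emit:
step_arm(
  rows=[
    [[-0.1,3.3,0],2],
    [[-0.2,6.6,0],4],
    [[-0.5,9.9,0],6],
    [[-0.9,13.2,0],8],
    [[-1.4,16.5,0],10],
    [[-2.1,19.8,0],12],
    [[-2.8,23,0],14],
    [[-3.7,26.2,0],16],
    [[-4.7,29.4,0],18],
    [[-5.7,32.5,0],20],
    [[-6.9,35.6,0],22],
    [[-8.2,38.6,0],24],
  ],
)

```text
time: 4.05
tool_pos: [539.5, 6.1, 144.5]
tcp_rot: [-179.9, 0.1, -154.8]
ft_force: [3.0, -1.5, 0.4]
finger_gap: 59.7
grip_force: 1.5
```

Emit:
step_arm(
  rows=[
    [[-0.1,3.3,0],2],
    [[-0.2,6.6,0],4],
    [[-0.5,9.9,0],6],
    [[-0.9,13.2,0],8],
    [[-1.4,16.5,0],10],
    [[-2.1,19.8,0],12],
    [[-2.8,23,0],14],
    [[-3.7,26.2,0],16],
    [[-4.7,29.4,0],18],
    [[-5.7,32.5,0],20],
    [[-6.9,35.6,0],22],
    [[-8.2,38.6,0],24],
  ],
)

```text
time: 5.25
tool_pos: [530.4, 44.3, 144.5]
tcp_rot: [-179.9, 0.1, -178.8]
ft_force: [2.7, -3.0, 0.4]
finger_gap: 59.9
grip_force: 1.7
```

Run:
```python
from h import *
s=r.sense();c=get_calibration("wrist");im=snapshot("wrist")
cv2.imwrite("pics/w3.png",im)
print(s["tool_pos"],s["tcp_rot"],s["joint_pos"],s["time"],s["ft_force"],s["finger_gap"],s["wrist_torque"])
```

```text
[530.36877685  44.31601071 144.4857494 ] [-1.79939526e+02  1.26986444e-01 -1.78840519e+02] [-7.04316238e-01 -2.78950129e-01  1.01532366e+02 -5.74413714e-02
  7.86177031e+01 -9.18524570e+01] 5.25 [ 2.74307206 -2.99949205  0.44024976] 59.856546506760836 [-0.40068174 -0.38475142  0.02792556]
```

View pics/w3.png

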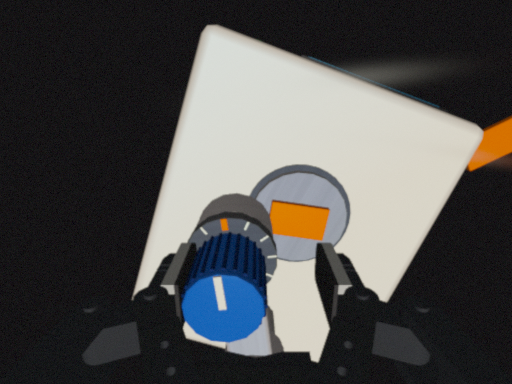

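The arm is following: the left finger pushes the head, and the plate and specimen are at (300,220), still ahead of it.

Emit:
step_arm(
  rows=[
    [[0,2.5,0],1.5],
    [[-0.1,5,0],3],
    [[-0.3,7.4,0],4.5],
    [[-0.5,9.9,0],6],
    [[-0.8,12.4,0],7.5],
    [[-1.2,14.9,0],9],
    [[-1.6,17.3,0],10.5],
    [[-2,19.5,0],11.8],
    [[-2.4,21.3,0],13],
    [[-2.8,23,0],14],
    [[-3.2,24.6,0],15],
    [[-3.7,26.2,0],16],
  ],
)

```text
time: 6.5
tool_pos: [533.2, 71.1, 144.4]
tcp_rot: [180.0, 0.1, 165.2]
ft_force: [4.3, -2.3, 3.9]
finger_gap: 59.7
grip_force: 3.1
```

Emit:
step_arm(
  rows=[
    [[0,0.8,0],0.5],
    [[0,1.7,0],1],
    [[0,2.5,0],1.5],
    [[-0.1,3.3,0],2],
  ],
)

```text
time: 6.9
tool_pos: [534.1, 74.3, 144.4]
tcp_rot: [180.0, 0.1, 163.2]
ft_force: [5.0, -3.3, 4.5]
finger_gap: 59.5
grip_force: 3.2
```

Emit:
step_arm(
  rows=[
    [[0,0.8,0],0.5],
    [[0,1.7,0],1],
    [[0,2.5,0],1.5],
    [[-0.1,3.3,0],2],
  ],
)

```text
time: 7.3
tool_pos: [535.1, 77.4, 144.4]
tcp_rot: [180.0, 0.1, 161.2]
ft_force: [3.4, -2.9, 3.1]
finger_gap: 59.5
grip_force: 3.2
```

Run:
```python
from h import *
s=r.sense();im=snapshot("wrist")
cv2.imwrite("pics/w4.png",im)
print(s["tool_pos"],s["tcp_rot"],s["ft_force"],s["finger_gap"],s["grip_force"],s["wrist_torque"])
```

```text
[535.14852286  77.37671936 144.38259329] [1.79985925e+02 7.87641521e-02 1.61221546e+02] [ 3.35676418 -2.86196723  3.10466628] 59.49622317160105 3.1730700240586884 [-0.63388498 -0.54688944  0.14939049]
```

View pics/w4.png

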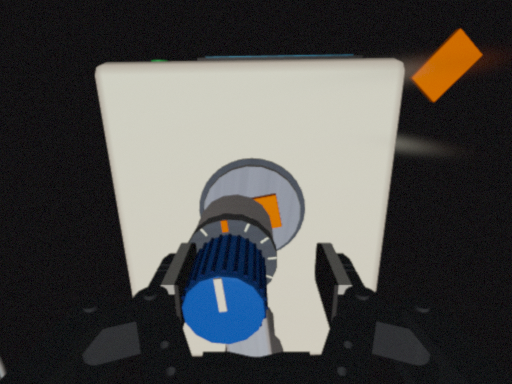

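The head at (236,240) is nearly over the plate at (252,208), so a few degrees remain.

Emit:
step_arm(
  rows=[
    [[0,0.8,0],0.5],
    [[0,1.7,0],1],
    [[0,2.5,0],1.5],
    [[-0.1,3.3,0],2],
  ],
)

```text
time: 7.75
tool_pos: [536.3, 80.4, 144.4]
tcp_rot: [180.0, 0.1, 159.2]
ft_force: [4.9, -3.8, 4.8]
finger_gap: 59.8
grip_force: 3.3
```

Emit:
step_arm(
  rows=[
    [[0,0.6,0],0.4],
    [[0,1.2,0],0.7],
    [[0,1.7,0],1],
  ],
)

```text
time: 8.05
tool_pos: [536.9, 82.0, 144.4]
tcp_rot: [180.0, 0.1, 158.2]
ft_force: [3.8, -2.9, 5.6]
finger_gap: 59.8
grip_force: 3.2
```

Emit:
step_arm(
  rows=[
    [[0,0.6,0],0.4],
    [[0,1.2,0],0.7],
    [[0,1.7,0],1],
  ],
)

```text
time: 8.35
tool_pos: [537.5, 83.5, 144.4]
tcp_rot: [180.0, 0.1, 157.2]
ft_force: [3.7, -3.6, 5.7]
finger_gap: 59.7
grip_force: 3.2
```

Emit:
step_arm(
  rows=[
    [[0,0.6,0],0.4],
    [[0,1.2,0],0.7],
    [[0,1.2,0],0.7],
  ],
)

```text
time: 8.65
tool_pos: [538.0, 84.7, 144.4]
tcp_rot: [180.0, 0.1, 156.5]
ft_force: [4.5, -3.4, 5.1]
finger_gap: 59.6
grip_force: 3.2
```

Run:
```python
from h import *
c=get_calibration("wrist");im=snapshot("wrist");ct=get_calibration("top");it=snapshot("top")
cv2.imwrite("pics/w5.png",im);cv2.imwrite("pics/t5.png",it)
for n,C,I in(("w",c,im),("t",ct,it)):
  for b in blobs(blue(I),60):
    p=onz(C,*b[2],188); print(n,b[1],b[2],p, np.degrees(np.arctan2(p[1]-45,p[0]-625.3))%360)
  for b in blobs(orange(I),5):print(n,b[1],b[2])
cv2.imwrite("pics/c5.png",np.hstack([cv2.resize(im[100:384,100:384],(390,390)),cv2.resize(it[110:250,180:320],(390,390))]))
```

```text
w 5928 [225.55195682 295.97773279] [534.15930486  73.51378475 188.        ] 162.627468276965
w 2515 [430.51371769  48.60994036]
w 104 [259.25961538 199.75961538]
w 68 [224.10294118 225.89705882]
t 3709 [ 29.26368293 351.40603936] [156.88767736 556.60673423 188.        ] 132.47631766130678
t 235 [175.21702128 208.40425532]
```

View pics/c5.png

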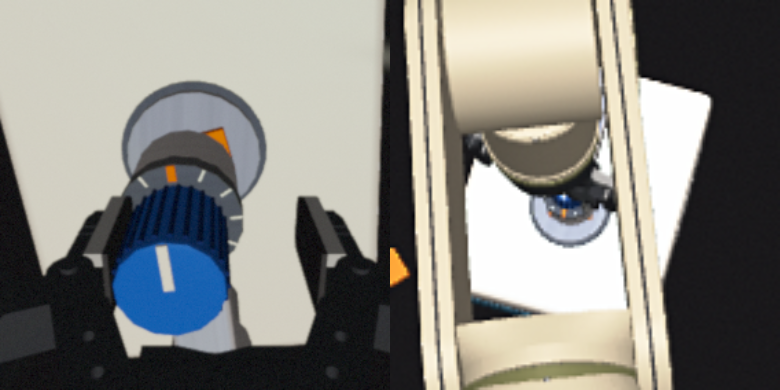

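The head covers nearly all of the plate in the wrist crop; head axis at about (185,190), plate centre at (195,140). I continue gently until the stop shows in the force.

Emit:
step_arm(
  rows=[
    [[0,0.6,0],0.3],
    [[0,1.2,0],0.7],
    [[0,1.2,0],0.7],
  ],
)

```text
time: 9.05
tool_pos: [538.5, 85.8, 144.4]
tcp_rot: [180.0, 0.1, 155.8]
ft_force: [4.2, -3.5, 5.6]
finger_gap: 59.6
grip_force: 3.2
```

Emit:
step_arm(
  rows=[
    [[0,0.6,0],0.3],
    [[0,1.2,0],0.7],
    [[0,1.2,0],0.7],
  ],
)

```text
time: 9.35
tool_pos: [538.9, 86.8, 144.4]
tcp_rot: [180.0, 0.1, 155.1]
ft_force: [3.7, -3.0, 5.1]
finger_gap: 59.8
grip_force: 3.3
```

Emit:
step_arm(
  rows=[
    [[0,0.6,0],0.3],
    [[0,1.2,0],0.7],
    [[0,1.2,0],0.7],
  ],
)

```text
time: 9.65
tool_pos: [539.2, 86.9, 144.4]
tcp_rot: [-179.9, 0.1, 154.4]
ft_force: [1.7, -7.4, 6.3]
finger_gap: 59.7
grip_force: 5.5
```

Emit:
step_arm(
  rows=[
    [[0,0.6,0],0.3],
    [[0,1.2,0],0.7],
    [[0,1.2,0],0.7],
  ],
)

```text
time: 9.95
tool_pos: [539.5, 87.0, 144.3]
tcp_rot: [-179.8, 0.1, 153.7]
ft_force: [1.2, -12.2, 7.6]
finger_gap: 59.7
grip_force: 7.9
```

Stop reached: the tangential force rose to 12 N without further motion. Now I back off, lift and look.

Emit:
step_arm(
  rows=[
    [[0,-2,0],0],
    [[0,-4,0],0],
    [[0,-6,0],0],
    [[0,-7,0],0],
    [[0,-7,0],0],
  ],
)

```text
time: 10.45
tool_pos: [536.5, 83.8, 144.4]
tcp_rot: [179.9, -0.0, 153.8]
ft_force: [3.4, 0.9, 5.1]
finger_gap: 59.7
grip_force: 2.7
```

Emit:
step_arm(
  rows=[
    [[0,0,-25],0],
    [[0,0,-60],0],
    [[0,0,-95],0],
    [[0,0,-110],0],
    [[0,0,-115],0],
    [[0,0,-115],0],
  ],
  fingers=1,
)

```text
time: 11.05
tool_pos: [535.9, 83.1, 257.9]
tcp_rot: [-180.0, -0.1, 153.8]
ft_force: [-0.4, -0.1, -1.4]
finger_gap: 85.3
grip_force: 0.0
```

Run:
```python
from h import *
s=r.sense();c=get_calibration("wrist");im=snapshot("wrist")
cv2.imwrite("pics/w6.png",im)
print(s["tool_pos"],s["tcp_rot"],s["joint_pos"],s["ft_force"],s["time"])
for b in blobs(blue(im),60):
    p=onz(c,*b[2],188);q=onz(c,*b[2],196); print(b[1],b[2],p,q, np.degrees(np.arctan2(p[1]-45,p[0]-625.3))%360)
for x,y in((520,70),(530,70),(535,75),(535,80)): print(proj(c,[x,y,196]))
y0=80
cv2.imwrite("pics/c6.png",cv2.resize(im[100:384,60:444],None,fx=2,fy=2))
```

```text
[535.87445733  83.07482301 257.92629831] [-1.79980688e+02 -7.19193822e-02  1.53763387e+02] [ 3.38145889e+00 -2.14435317e+00  9.14320520e+01  1.87569859e-02
  9.07843677e+01 -6.03816957e+01] [-0.37637783 -0.05222833 -1.40549565] 11.05
1670 [244.02934132 202.72155689] [534.86023668  74.49058514 188.        ] [532.26529319  76.13525869 196.        ] 161.9398957146132
(np.float64(228.91910018451586), np.float64(192.10381488570712))
(np.float64(235.24013475199538), np.float64(203.58283545471454))
(np.float64(244.3357139524222), np.float64(206.44732559706253))
(np.float64(250.36714437092382), np.float64(203.6626562505))
```

View pics/c6.png

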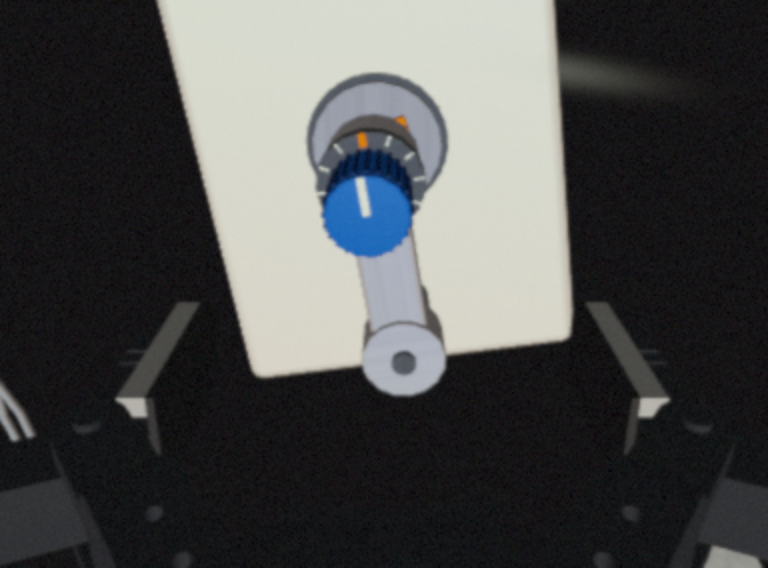

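The arm now lies along the housing's axis over the plate, with the pointer still on the collar mark and the knob top at about (243.5,205) in the full picture. Next I turn the wrist back for winding range and descend over the knob.

Emit:
step_arm(
  rows=[
    [[-1,-4,0],-8.4],
    [[-2,-8,0],-16.8],
    [[-2,-8,0],-25.2],
    [[-2,-8,0],-33.6],
    [[-2,-8,0],-42],
    [[-2,-8,0],-50.4],
    [[-2,-8,0],-58.8],
    [[-2,-8,0],-67.2],
    [[-2,-8,0],-75.6],
    [[-2,-8,0],-84],
    [[-2,-8,20],-84],
    [[-2,-8,40],-84],
  ],
)

```text
time: 12.3
tool_pos: [533.7, 74.8, 216.3]
tcp_rot: [179.9, -0.1, -122.2]
ft_force: [0.0, 2.0, -0.6]
finger_gap: 85.4
grip_force: 0.0
```

Emit:
step_arm(
  rows=[
    [[0,0,15],0],
    [[0,0,27],0],
    [[0,0,35],0],
    [[0,0,38],0],
    [[0,0,38],0],
  ],
)

```text
time: 12.8
tool_pos: [534.5, 74.8, 180.7]
tcp_rot: [180.0, -0.0, -122.2]
ft_force: [-0.0, -0.5, -0.5]
finger_gap: 85.4
grip_force: 0.0
```

Run:
```python
from h import *
s=r.sense();c=get_calibration("wrist");im=snapshot("wrist")
print(s["tool_pos"],s["tcp_rot"],s["joint_pos"],s["ft_force"],s["wrist_torque"],s["time"])
for b in blobs(blue(im),60): print(b[1],b[0],b[2],onz(c,*b[2],186),onz(c,b[0][0]+b[0][2]/2,b[0][1]+b[0][3]-17,196))
cv2.imwrite("pics/w7.png",im)
```

```text
[534.52901156  74.80382938 180.67776448] [ 1.79989878e+02 -6.98196927e-03 -1.22244177e+02] [ 2.52309397e+00 -5.45057644e-01  9.79284387e+01  3.70568959e-05
  8.26289157e+01 -1.45232733e+02] [-0.02036573 -0.54964108 -0.52901002] [-0.00495369  0.03699541  0.0092509 ] 12.8
3684 [220 202  66  82] [251.98344191 244.83821933] [535.95342608  71.58395829 186.        ] [539.26392236  77.95048432 196.        ]
```

View pics/w7.png

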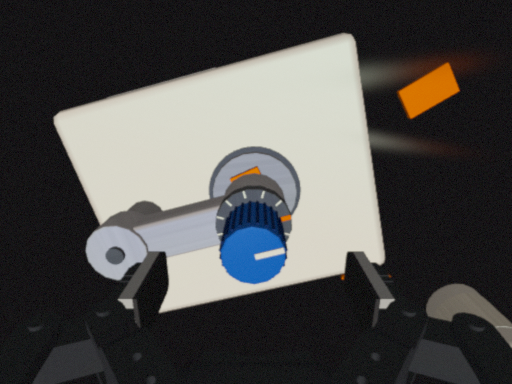

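The knob top is centred at (253,254) between the fingers, and the head stands over the plate with the specimen's corner showing at (246,176). A check of the along-finger centring follows.

Run:
```python
from h import *
c=get_calibration("wrist");s=r.sense()
p=onz(c,253,254,196);print(p,proj(c,[*s["tool_pos"][:2],196]))
d=p-s["tool_pos"];print(R.from_euler("xyz",s["tcp_rot"],degrees=True).inv().apply(d))
```

```text
[535.78193538  71.95921249 196.        ] (np.float64(257.5785635789844), np.float64(257.3885181973604))
[  1.93281035  -2.30927672 -14.72106902]
```

Emit:
step_arm(
  rows=[
    [[1,-1,0],0],
    [[1,-1,0],0],
    [[1,-1,0],0],
    [[1,-1,0],0],
    [[1,-1,0],0],
    [[1,-1,0],0],
    [[1,-1,0],0],
    [[1,-1,0],0],
  ],
  fingers=0,
  squeeze=50,
)

```text
time: 13.65
tool_pos: [535.4, 73.3, 181.6]
tcp_rot: [-179.9, 0.0, -122.2]
ft_force: [-0.3, -1.8, 6.0]
finger_gap: 30.1
grip_force: 49.2
```

```bash
cat > st.py <<'E'
from h import *
s=r.sense();print(s["tool_pos"].round(2),s["tcp_rot"].round(2),s["joint_pos"].round(2)[5],s["ft_force"].round(1),s["wrist_torque"].round(3),s["finger_gap"],s["grip_force"],s["time"])
E
python3 st.py
```

```text
[535.38  73.31 181.63] [-1.7993e+02  4.0000e-02 -1.2225e+02] -145.38 [-0.3 -1.8  6. ] [-0.166  0.055 -0.075] 30.141860293068593 49.22390878200531 13.65
```

Emit:
step_arm(
  rows=[
    [[-0.7,0.2,0],0],
    [[-1.4,0.3,0],0],
    [[-2,0.5,0],0],
    [[-2,0.5,0],0],
  ],
)

```text
time: 14.05
tool_pos: [535.9, 74.7, 181.6]
tcp_rot: [-179.9, -0.0, -122.3]
ft_force: [-1.3, -2.9, 5.6]
finger_gap: 31.1
grip_force: 49.4
```

```bash
python3 st.py
```

```text
[535.87  74.74 181.63] [-1.7992e+02 -2.0000e-02 -1.2226e+02] -145.17 [-1.3 -2.9  5.6] [-0.588  0.213 -0.071] 31.103171516491475 49.42699670791626 14.05
```

Emit:
step_arm(
  rows=[
    [[-0.7,0.2,0],0],
    [[-1.4,0.3,0],0],
    [[-2,0.5,0],0],
    [[-2,0.5,0],0],
  ],
)

```text
time: 14.45
tool_pos: [536.1, 75.2, 181.6]
tcp_rot: [-179.9, -0.2, -122.3]
ft_force: [-3.7, -9.4, 7.7]
finger_gap: 30.6
grip_force: 49.6
```

```bash
python3 st.py
python3 - <<'E'
from h import *
im=snapshot("wrist");cv2.imwrite("pics/w8.png",im)
c=get_calibration("wrist")
for b in blobs(blue(im),60): print(b[1],b[0],b[2])
m=blue(im)
for y in range(200,290,8):
    xs=np.where(m[y])[0]; print(y,xs.min() if len(xs) else None,xs.max() if len(xs) else None,len(xs))
E
```

```text
[536.11  75.25 181.56] [-1.7990e+02 -1.7000e-01 -1.2231e+02] -144.96 [-3.7 -9.4  7.7] [-1.733  0.689 -0.025] 30.646674498929055 49.644598960876465 14.45
3609 [225 202  63  81] [254.74535883 243.99141036]
200 None None 0
208 239 272 27
216 231 279 37
224 232 280 45
232 230 281 52
240 226 286 61
248 225 274 50
256 225 287 47
264 225 286 62
272 232 279 48
280 244 266 23
288 None None 0
```

The arm is back against the stop at about 10 N. It had crept back about 1.5 mm when I released it. I relax the push partly and start winding.

Emit:
step_arm(
  rows=[
    [[1,-0.2,0],0],
    [[2,-0.5,0],2],
    [[2,-0.5,0],6],
    [[2,-0.5,0],10],
    [[2,-0.5,0],14],
    [[2,-0.5,0],18],
  ],
)

```text
time: 15.1
tool_pos: [536.0, 74.6, 181.6]
tcp_rot: [-179.9, 0.0, -140.4]
ft_force: [-0.9, -3.6, 5.4]
finger_gap: 30.5
grip_force: 49.4
```

```bash
python3 st.py
```

```text
[535.95  74.63 181.62] [-1.7990e+02  1.0000e-02 -1.4042e+02] -127.02 [-0.9 -3.6  5.4] [-0.668  0.19   0.16 ] 30.506273089686506 49.39811110496521 15.1
```

Emit:
step_arm(
  rows=[
    [[0,0,0],3],
    [[0,0,0],6],
  ],
)

```text
time: 15.3
tool_pos: [536.0, 74.6, 181.6]
tcp_rot: [-179.9, 0.0, -146.4]
ft_force: [-0.4, -3.7, 6.3]
finger_gap: 30.6
grip_force: 49.4
```

```bash
python3 st.py
```

```text
[535.98  74.58 181.64] [-1.7990e+02  2.0000e-02 -1.4638e+02] -121.06 [-0.4 -3.7  6.3] [-0.743  0.131  0.176] 30.64553676413587 49.399622082710266 15.3
```

Emit:
step_arm(
  rows=[
    [[0,0,0],3],
    [[0,0,0],6],
  ],
)

```text
time: 15.5
tool_pos: [536.0, 74.6, 181.6]
tcp_rot: [-179.9, 0.0, -152.4]
ft_force: [-0.4, -4.3, 7.1]
finger_gap: 30.4
grip_force: 49.4
```

```bash
python3 st.py
```

```text
[535.98  74.57 181.62] [-1.7990e+02  3.0000e-02 -1.5238e+02] -115.06 [-0.4 -4.3  7.1] [-0.768  0.105  0.18 ] 30.372171137504456 49.40119385719299 15.5
```

Emit:
step_arm(
  rows=[
    [[0,0,0],3],
    [[0,0,0],6],
  ],
)

```text
time: 15.7
tool_pos: [536.0, 74.5, 181.6]
tcp_rot: [-179.9, 0.0, -158.4]
ft_force: [0.0, -4.4, 5.0]
finger_gap: 30.6
grip_force: 49.4
```

```bash
python3 st.py
```

```text
[536.01  74.51 181.62] [-1.7989e+02  4.0000e-02 -1.5838e+02] -109.06 [ 0.  -4.4  5. ] [-0.862  0.124  0.185] 30.637873176143607 49.404796957969666 15.7
```

Emit:
step_arm(
  rows=[
    [[0,0,0],3],
    [[0,0,0],6],
  ],
)

```text
time: 15.9
tool_pos: [536.0, 74.5, 181.6]
tcp_rot: [-179.9, 0.0, -164.4]
ft_force: [-1.3, -4.9, 5.1]
finger_gap: 30.8
grip_force: 49.4
```

```bash
python3 st.py
```

```text
[536.01  74.46 181.62] [-1.7989e+02  5.0000e-02 -1.6438e+02] -103.06 [-1.3 -4.9  5.1] [-0.87   0.096  0.183] 30.75168832483184 49.40959990024567 15.9
```

Emit:
step_arm(
  rows=[
    [[0,0,0],3],
    [[0,0,0],6],
  ],
)

```text
time: 16.1
tool_pos: [536.0, 74.4, 181.6]
tcp_rot: [-179.9, 0.1, -170.4]
ft_force: [-0.9, -5.1, 6.1]
finger_gap: 30.5
grip_force: 49.4
```

```bash
python3 st.py
```

```text
[536.01  74.44 181.65] [-1.7990e+02  6.0000e-02 -1.7038e+02] -97.06 [-0.9 -5.1  6.1] [-0.856  0.095  0.177] 30.4920454834521 49.41578507423401 16.1
```

Emit:
step_arm(
  rows=[
    [[0,0,0],3],
    [[0,0,0],6],
  ],
)

```text
time: 16.3
tool_pos: [536.0, 74.4, 181.6]
tcp_rot: [-179.9, 0.1, -176.4]
ft_force: [-0.5, -3.4, 5.9]
finger_gap: 30.6
grip_force: 49.4
```

```bash
python3 st.py
```

```text
[535.98  74.41 181.61] [-1.7990e+02  7.0000e-02 -1.7638e+02] -91.06 [-0.5 -3.4  5.9] [-0.878  0.142  0.191] 30.59509763881585 49.42307889461517 16.3
```

Emit:
step_arm(
  rows=[
    [[0,0,0],3],
    [[0,0,0],6],
  ],
)

```text
time: 16.5
tool_pos: [536.0, 74.4, 181.6]
tcp_rot: [-179.9, 0.1, 177.6]
ft_force: [-1.4, -5.8, 6.0]
finger_gap: 30.7
grip_force: 49.4
```

```bash
python3 st.py
```

```text
[535.99  74.37 181.63] [-1.7991e+02  8.0000e-02  1.7762e+02] -85.06 [-1.4 -5.8  6. ] [-0.937  0.193  0.169] 30.721826088866067 49.43196415901184 16.5
```

Emit:
step_arm(
  rows=[
    [[0,0,0],3],
    [[0,0,0],6],
  ],
)

```text
time: 16.7
tool_pos: [536.0, 74.4, 181.6]
tcp_rot: [-179.9, 0.1, 171.6]
ft_force: [-1.4, -5.9, 5.7]
finger_gap: 30.8
grip_force: 49.4
```

```bash
python3 st.py
```

```text
[535.98  74.35 181.61] [-1.7991e+02  8.0000e-02  1.7162e+02] -79.06 [-1.4 -5.9  5.7] [-0.993  0.18   0.199] 30.837841064935482 49.44132685661316 16.7
```

Emit:
step_arm(
  rows=[
    [[0,0,0],3],
    [[0,0,0],6],
  ],
)

```text
time: 16.9
tool_pos: [536.0, 74.3, 181.6]
tcp_rot: [-179.9, 0.1, 165.6]
ft_force: [0.1, -5.2, 5.8]
finger_gap: 30.4
grip_force: 49.5
```

```bash
python3 st.py
```

```text
[535.95  74.34 181.63] [-1.7992e+02  9.0000e-02  1.6561e+02] -73.06 [ 0.1 -5.2  5.8] [-0.964  0.236  0.217] 30.411722140264274 49.46100890636444 16.9
```

Emit:
step_arm(
  rows=[
    [[0,0,0],2],
    [[0,0,0],4],
  ],
)

```text
time: 17.1
tool_pos: [535.9, 74.3, 181.6]
tcp_rot: [-179.9, 0.1, 161.7]
ft_force: [-0.2, -5.5, 5.3]
finger_gap: 30.5
grip_force: 49.5
```

```bash
python3 st.py
```

```text
[535.93  74.33 181.62] [-1.7992e+02  9.0000e-02  1.6166e+02] -69.1 [-0.2 -5.5  5.3] [-0.996  0.24   0.186] 30.534905225776114 49.47213649749756 17.1
```

Emit:
step_arm(
  rows=[
    [[0,0,0],2],
    [[0,0,0],4],
  ],
)

```text
time: 17.3
tool_pos: [535.9, 74.3, 181.6]
tcp_rot: [-179.9, 0.1, 157.7]
ft_force: [-0.6, -5.2, 6.1]
finger_gap: 30.7
grip_force: 49.5
```

```bash
python3 st.py
```

```text
[535.92  74.28 181.63] [-1.7992e+02  1.0000e-01  1.5766e+02] -65.1 [-0.6 -5.2  6.1] [-1.045  0.277  0.203] 30.74786321772194 49.48705852031708 17.3
```

Emit:
step_arm(
  rows=[
    [[0,0,0],2],
    [[0,0,0],4],
  ],
)

```text
time: 17.5
tool_pos: [535.9, 74.3, 181.7]
tcp_rot: [-179.9, 0.1, 153.7]
ft_force: [-1.8, -4.8, 7.6]
finger_gap: 30.5
grip_force: 49.5
```

```bash
python3 st.py
```

```text
[535.93  74.26 181.67] [-1.7993e+02  1.1000e-01  1.5366e+02] -61.1 [-1.8 -4.8  7.6] [-1.022  0.272  0.277] 30.493085526941073 49.50223982334137 17.5
```

Emit:
step_arm(
  rows=[
    [[0,0,0],2],
    [[0,0,0],4],
  ],
)

```text
time: 17.7
tool_pos: [535.9, 74.3, 181.7]
tcp_rot: [-179.9, 0.1, 149.7]
ft_force: [-1.3, -5.0, 6.9]
finger_gap: 30.7
grip_force: 49.5
```

```bash
python3 st.py
```

```text
[535.94  74.26 181.69] [-1.7994e+02  1.1000e-01  1.4966e+02] -57.11 [-1.3 -5.   6.9] [-1.052  0.269  0.244] 30.741209024578815 49.517356753349304 17.7
```

Emit:
step_arm(
  rows=[
    [[0,0,0],2],
  ],
)

```text
time: 17.8
tool_pos: [535.9, 74.2, 181.7]
tcp_rot: [-179.9, 0.1, 147.7]
ft_force: [-0.9, -5.5, 6.7]
finger_gap: 30.8
grip_force: 49.5
```

```bash
cat > t.py <<'E'
from bench import r
s=r.sense();print(round(s["tcp_rot"][2],2),round(s["wrist_torque"][2],3),s["ft_force"].round(1),s["time"])
E
python3 t.py
```

```text
147.66 0.237 [-0.9 -5.5  6.7] 17.8
```

Emit:
step_arm(
  rows=[
    [[0,0,0],2],
  ],
)

```text
time: 17.9
tool_pos: [535.9, 74.2, 181.7]
tcp_rot: [-179.9, 0.1, 145.7]
ft_force: [-1.2, -6.5, 6.6]
finger_gap: 30.7
grip_force: 49.5
```

```bash
python3 t.py
```

```text
145.66 0.222 [-1.2 -6.5  6.6] 17.9
```

Emit:
step_arm(
  rows=[
    [[0,0,0],2],
  ],
)

```text
time: 18.0
tool_pos: [535.9, 74.2, 181.7]
tcp_rot: [-179.9, 0.1, 143.7]
ft_force: [-1.0, -5.7, 6.7]
finger_gap: 30.9
grip_force: 49.5
```

```bash
python3 t.py
```

```text
143.66 0.214 [-1.  -5.7  6.7] 18.0
```

Emit:
step_arm(
  rows=[
    [[0,0,0],2],
  ],
)

```text
time: 18.1
tool_pos: [535.9, 74.2, 181.7]
tcp_rot: [-180.0, 0.1, 141.7]
ft_force: [-0.8, -4.8, 7.6]
finger_gap: 30.7
grip_force: 49.5
```

```bash
python3 t.py
```

```text
141.66 0.312 [-0.8 -4.8  7.6] 18.1
```

Emit:
step_arm(
  rows=[
    [[0,0,0],2],
  ],
)

```text
time: 18.2
tool_pos: [535.9, 74.2, 181.7]
tcp_rot: [-180.0, 0.1, 139.7]
ft_force: [-2.1, -6.0, 6.7]
finger_gap: 30.7
grip_force: 49.6
```

```bash
python3 t.py
```

```text
139.66 0.298 [-2.1 -6.   6.7] 18.2
```

Emit:
step_arm(
  rows=[
    [[0,0,0],2],
  ],
)

```text
time: 18.3
tool_pos: [535.9, 74.2, 181.7]
tcp_rot: [-180.0, 0.1, 137.7]
ft_force: [-2.3, -5.3, 7.2]
finger_gap: 30.5
grip_force: 49.6
```

```bash
python3 t.py
```

```text
137.66 0.264 [-2.3 -5.3  7.2] 18.3
```

Emit:
step_arm(
  rows=[
    [[0,0,0],2],
  ],
)

```text
time: 18.4
tool_pos: [535.9, 74.2, 181.7]
tcp_rot: [-180.0, 0.1, 135.7]
ft_force: [-1.5, -5.8, 6.4]
finger_gap: 30.5
grip_force: 49.6
```

```bash
python3 t.py
```

```text
135.66 0.322 [-1.5 -5.8  6.4] 18.4
```

Emit:
step_arm(
  rows=[
    [[0,0,0],2],
  ],
)

```text
time: 18.5
tool_pos: [535.9, 74.2, 181.7]
tcp_rot: [-180.0, 0.1, 133.7]
ft_force: [-1.2, -5.6, 6.3]
finger_gap: 30.6
grip_force: 49.6
```

```bash
python3 t.py
```

```text
133.66 0.306 [-1.2 -5.6  6.3] 18.5
```

```bash
cat > ptr.py <<'E'
from h import *
import sys
def run(im,c,s):
    m=blue(im);b=max(blobs(m,500),key=lambda b:b[1])
    Ri=R.from_euler("xyz",s["tcp_rot"],degrees=True).inv()
    x,y,w,h=b[0]
    hull=cv2.convexHull(cv2.findContours(b[3].astype(np.uint8),0,1)[0][0])
    k=np.zeros(m.shape,np.uint8);cv2.fillPoly(k,[hull],1);k[:y+h//3]=0
    wh=(k>0)&(im.min(2)>130)
    q=[Ri.apply(onz(c,u,v,196)-s["tool_pos"])[:2] for v,u in zip(*np.where(wh))]
    q=np.array(q);a=None
    if len(q)>8:
        far=q[np.argsort(-np.linalg.norm(q-[0.5,-1],axis=1))[:len(q)//3]].mean(0);ctr=q.mean(0)
        vx,vy,_,_=cv2.fitLine(q.astype(np.float32),2,0,.01,.01).ravel();a=np.degrees(np.arctan2(vy,vx)); print("pointer tool-frame line deg",a,"mean",ctr,len(q))
    o=orange(im); 
    for bb in blobs(o,6):
        p=Ri.apply(onz(c,*bb[2],158)-s["tool_pos"])[:2]
        if np.linalg.norm(p)<32: print("orange",bb[1],bb[2],p,"deg",np.degrees(np.arctan2(p[1],p[0])))
if __name__=="__main__":
    s=r.sense();c=get_calibration("wrist");im=snapshot("wrist");cv2.imwrite(f"pics/{sys.argv[1]}.png",im);run(im,c,s)
    if len(sys.argv)>2:
        s8=dict(s);run(cv2.imread("pics/w8.png"),c,s)
E
python3 ptr.py p1 x
```

```text
pointer tool-frame line deg 70.960556 mean [1.63922558 8.920839  ] 193
orange 43 [286.3255814  215.37209302] [ 6.78686649 19.90023535] deg 71.16833794717988
pointer tool-frame line deg 73.70253 mean [2.66159117 9.09102922] 191
orange 43 [287.74418605 217.55813953] [ 5.32346686 20.82090607] deg 75.65792961590796
```

The pointer and mark are both at about 71° in the tool frame, so there have been no clicks yet and the grip hasn't slipped. I keep going and track both.

Emit:
step_arm(
  rows=[
    [[0,0,0],2],
    [[0,0,0],4],
  ],
)

```text
time: 18.75
tool_pos: [535.9, 74.2, 181.7]
tcp_rot: [-180.0, 0.1, 129.7]
ft_force: [-2.3, -6.0, 6.4]
finger_gap: 30.6
grip_force: 49.6
```

```bash
python3 t.py;python3 ptr.py p2|cut -c1-90
```

```text
129.67 0.338 [-2.3 -6.   6.4] 18.75
pointer tool-frame line deg 72.889496 mean [1.80294492 9.01473541] 190
orange 43 [286.20930233 215.09302326] [ 7.04846025 19.87461272] deg 70.47313097289462
```

Emit:
step_arm(
  rows=[
    [[0,0,0],2],
    [[0,0,0],4],
  ],
)

```text
time: 19.0
tool_pos: [535.9, 74.2, 181.7]
tcp_rot: [-180.0, 0.1, 125.7]
ft_force: [-1.3, -6.7, 7.5]
finger_gap: 30.3
grip_force: 49.6
```

```bash
python3 t.py;python3 ptr.py p3|cut -c1-90
```

```text
125.67 0.324 [-1.3 -6.7  7.5] 19.0
pointer tool-frame line deg 72.37013 mean [1.83925942 9.08486427] 188
orange 43 [286.         214.74418605] [ 7.35015285 19.77247786] deg 69.6080593910937
```

Emit:
step_arm(
  rows=[
    [[0,0,0],2],
    [[0,0,0],4],
  ],
)

```text
time: 19.25
tool_pos: [535.8, 74.2, 181.8]
tcp_rot: [-180.0, 0.1, 121.7]
ft_force: [-1.9, -6.2, 7.3]
finger_gap: 30.7
grip_force: 49.6
```

```bash
python3 t.py;python3 ptr.py p4|cut -c1-90
```

```text
121.67 0.292 [-1.9 -6.2  7.3] 19.25
pointer tool-frame line deg 74.76349 mean [2.00512777 9.11601448] 186
orange 42 [285.85714286 213.78571429] [ 8.08650921 19.70607087] deg 67.688899148287
```

Emit:
step_arm(
  rows=[
    [[0,0,0],2],
    [[0,0,0],4],
  ],
)

```text
time: 19.5
tool_pos: [535.9, 74.2, 181.8]
tcp_rot: [-180.0, 0.1, 117.7]
ft_force: [-1.9, -6.2, 7.9]
finger_gap: 30.8
grip_force: 49.6
```

```bash
python3 t.py;python3 ptr.py p5|cut -c1-90
```

```text
117.66 0.184 [-1.9 -6.2  7.9] 19.5
pointer tool-frame line deg 73.567276 mean [2.16190027 9.04584198] 187
orange 41 [284.95121951 212.17073171] [ 9.25152223 19.10064477] deg 64.15646909025428
```

Emit:
step_arm(
  rows=[
    [[0,0,0],2],
    [[0,0,0],4],
  ],
)

```text
time: 19.75
tool_pos: [535.9, 74.2, 181.8]
tcp_rot: [180.0, 0.1, 113.6]
ft_force: [-2.9, -5.5, 8.0]
finger_gap: 30.8
grip_force: 49.6
```

```bash
python3 t.py;python3 ptr.py p6|cut -c1-90
```

```text
113.64 -0.078 [-2.9 -5.5  8. ] 19.75
pointer tool-frame line deg 75.479126 mean [2.06783853 9.13806685] 189
orange 45 [283.48888889 209.73333333] [10.94575304 18.16050987] deg 58.921672468943534
```

Emit:
step_arm(
  rows=[
    [[0,0,0],2],
    [[0,0,0],4],
  ],
)

```text
time: 20.0
tool_pos: [535.8, 74.2, 181.7]
tcp_rot: [180.0, 0.1, 109.6]
ft_force: [-1.3, -5.3, 7.4]
finger_gap: 30.6
grip_force: 49.6
```

```bash
python3 t.py;python3 ptr.py p7|cut -c1-90
```

```text
109.65 0.284 [-1.3 -5.3  7.4] 20.0
pointer tool-frame line deg 75.062965 mean [2.19375616 9.1976039 ] 189
orange 44 [277.5        203.15909091] [15.40038097 14.4527733 ] deg 43.181910833268894
```

Emit:
step_arm(
  rows=[
    [[0,0,0],2],
    [[0,0,0],4],
  ],
)

```text
time: 20.25
tool_pos: [535.8, 74.2, 181.7]
tcp_rot: [180.0, 0.1, 105.7]
ft_force: [-2.7, -5.6, 7.9]
finger_gap: 30.6
grip_force: 49.6
```

```bash
python3 t.py;python3 ptr.py p8|cut -c1-90
```

```text
105.66 0.273 [-2.7 -5.6  7.9] 20.25
pointer tool-frame line deg 75.19851 mean [2.25207869 9.21496921] 190
orange 46 [276.95652174 202.23913043] [16.05810131 14.09952247] deg 41.28415924929807
```

Emit:
step_arm(
  rows=[
    [[0,0,0],2],
    [[0,0,0],4],
  ],
)

```text
time: 20.5
tool_pos: [535.8, 74.2, 181.8]
tcp_rot: [180.0, 0.1, 101.7]
ft_force: [-2.6, -6.0, 7.6]
finger_gap: 30.3
grip_force: 49.6
```

```bash
python3 t.py;python3 ptr.py p9|cut -c1-90
```

```text
101.67 0.272 [-2.6 -6.   7.6] 20.5
pointer tool-frame line deg 75.2036 mean [2.32312598 9.19832562] 190
orange 45 [276.68888889 202.17777778] [16.17135824 13.91858897] deg 40.718376763778316
```

Emit:
step_arm(
  rows=[
    [[0,0,0],2],
    [[0,0,0],4],
  ],
)

```text
time: 20.75
tool_pos: [535.8, 74.2, 181.7]
tcp_rot: [180.0, 0.1, 97.7]
ft_force: [-3.0, -6.0, 8.3]
finger_gap: 30.7
grip_force: 49.6
```

```bash
python3 t.py;python3 ptr.py p10|cut -c1-90
```

```text
97.67 0.281 [-3.  -6.   8.3] 20.75
pointer tool-frame line deg 75.20743 mean [2.40002363 9.2028444 ] 190
orange 43 [276.39534884 201.88372093] [16.44061016 13.74142857] deg 39.88962974683564
```

First click caught at yaw of about 111°. Carrying on to the second.

Emit:
step_arm(
  rows=[
    [[0,0,0],2],
    [[0,0,0],4],
    [[0,0,0],6],
    [[0,0,0],8],
  ],
)

```text
time: 21.2
tool_pos: [535.8, 74.2, 181.8]
tcp_rot: [180.0, 0.1, 89.7]
ft_force: [-2.2, -6.7, 8.2]
finger_gap: 30.5
grip_force: 49.6
```

```bash
python3 t.py;python3 ptr.py p11|cut -c1-90
```

```text
89.66 0.218 [-2.2 -6.7  8.2] 21.2
pointer tool-frame line deg 71.412636 mean [2.3417749 9.1032181] 192
orange 43 [274.25581395 200.69767442] [17.36774475 12.38076274] deg 35.48353397853007
```

Emit:
step_arm(
  rows=[
    [[0,0,0],2],
    [[0,0,0],4],
  ],
)

```text
time: 21.45
tool_pos: [535.8, 74.2, 181.8]
tcp_rot: [179.9, 0.1, 85.6]
ft_force: [-3.4, -5.9, 8.1]
finger_gap: 30.1
grip_force: 49.7
```

```bash
python3 t.py;python3 ptr.py p12|cut -c1-90
```

```text
85.65 -0.02 [-3.4 -5.9  8.1] 21.45
pointer tool-frame line deg 73.27248 mean [2.46375759 9.13591148] 188
orange 46 [272.17391304 199.56521739] [18.21308227 11.07702553] deg 31.307574060343708
```

Emit:
step_arm(
  rows=[
    [[0,0,0],2],
    [[0,0,0],4],
  ],
)

```text
time: 21.7
tool_pos: [535.7, 74.2, 181.7]
tcp_rot: [180.0, 0.1, 81.6]
ft_force: [-3.2, -6.4, 7.8]
finger_gap: 30.4
grip_force: 49.6
```

```bash
python3 t.py;python3 ptr.py p13|cut -c1-90
```

```text
81.65 0.174 [-3.2 -6.4  7.8] 21.7
pointer tool-frame line deg 74.688484 mean [2.67196513 9.16399139] 188
orange 44 [262.68181818 196.36363636] [20.36931568  5.34255943] deg 14.696761621289738
```

Emit:
step_arm(
  rows=[
    [[0,0,0],2],
    [[0,0,0],4],
  ],
)

```text
time: 21.95
tool_pos: [535.7, 74.3, 181.7]
tcp_rot: [179.9, 0.1, 77.7]
ft_force: [-3.0, -5.9, 7.8]
finger_gap: 30.5
grip_force: 49.6
```

```bash
python3 t.py;python3 ptr.py p14|cut -c1-90
```

```text
77.66 0.326 [-3.  -5.9  7.8] 21.95
pointer tool-frame line deg 72.98375 mean [2.58553736 9.12963783] 194
orange 40 [260.825 196.   ] [20.66150453  4.14019274] deg 11.330973800628962
```

Second click caught at about 82°. The third should come near 54°.

Emit:
step_arm(
  rows=[
    [[0,0,0],2],
    [[0,0,0],4],
    [[0,0,0],6],
    [[0,0,0],8],
    [[0,0,0],10],
    [[0,0,0],12],
    [[0,0,0],14],
    [[0,0,0],16],
    [[0,0,0],18],
  ],
)

```text
time: 22.9
tool_pos: [535.7, 74.3, 181.8]
tcp_rot: [179.9, 0.1, 59.7]
ft_force: [-3.2, -5.9, 8.4]
finger_gap: 30.1
grip_force: 49.7
```

```bash
python3 t.py;python3 ptr.py p15|cut -c1-90
```

```text
59.66 0.259 [-3.2 -5.9  8.4] 22.9
pointer tool-frame line deg 72.04119 mean [2.90807654 8.80843048] 193
orange 41 [257.43902439 195.58536585] [21.25506935  1.87443051] deg 5.039731363005813
```

Emit:
step_arm(
  rows=[
    [[0,0,0],2],
    [[0,0,0],4],
  ],
)

```text
time: 23.15
tool_pos: [535.7, 74.3, 181.8]
tcp_rot: [179.9, 0.1, 55.6]
ft_force: [-2.4, -6.3, 9.2]
finger_gap: 30.7
grip_force: 49.7
```

```bash
python3 t.py;python3 ptr.py p16|cut -c1-90
```

```text
55.64 -0.067 [-2.4 -6.3  9.2] 23.15
pointer tool-frame line deg 72.33724 mean [2.85793829 8.86044183] 187
orange 48 [255.08333333 195.5       ] [21.36767596  0.35763959] deg 0.9588935084027573
```

Torque has dropped, so the third notch is about to catch.

Emit:
step_arm(
  rows=[
    [[0,0,0],2],
    [[0,0,0],4],
  ],
)

```text
time: 23.4
tool_pos: [535.6, 74.3, 181.7]
tcp_rot: [179.9, 0.1, 51.6]
ft_force: [-3.9, -6.0, 8.2]
finger_gap: 30.7
grip_force: 49.7
```

```bash
python3 t.py;python3 ptr.py p17|cut -c1-90
```

```text
51.65 0.192 [-3.9 -6.   8.2] 23.4
pointer tool-frame line deg 69.883736 mean [2.89083948 8.77525095] 189
orange 46 [245.08695652 197.30434783] [20.30710474 -5.74631339] deg -15.799952889670955
```

Emit:
step_arm(
  rows=[
    [[0,0,0],1],
    [[0,0,0],2],
  ],
)

```text
time: 23.65
tool_pos: [535.6, 74.3, 181.7]
tcp_rot: [179.9, 0.1, 49.7]
ft_force: [-3.6, -5.1, 8.4]
finger_gap: 30.8
grip_force: 49.7
```

```bash
python3 t.py;python3 ptr.py p18|cut -c1-90
```

```text
49.7 0.209 [-3.6 -5.1  8.4] 23.65
pointer tool-frame line deg 70.638885 mean [2.88024447 8.64548095] 190
orange 46 [244.         197.63043478] [20.10182209 -6.43473948] deg -17.75024688883037
```

Emit:
step_arm(
  rows=[
    [[0,0,0],0],
    [[0,0,0],0],
    [[0,0,0],0],
    [[0,0,0],0],
    [[0,0,0],0],
  ],
  fingers=1,
)

```text
time: 24.2
tool_pos: [535.4, 75.5, 180.6]
tcp_rot: [-180.0, 0.0, 49.8]
ft_force: [-0.2, -0.4, -1.1]
finger_gap: 85.4
grip_force: 0.0
```

Emit:
step_arm(
  rows=[
    [[0,0,-10],0],
    [[0,0,-30],0],
    [[0,0,-55],0],
    [[0,0,-75],0],
    [[0,0,-85],0],
    [[0,0,-85],0],
  ],
)

```text
time: 24.8
tool_pos: [536.5, 75.4, 268.1]
tcp_rot: [179.8, -0.1, 49.8]
ft_force: [-0.5, 1.0, -0.3]
finger_gap: 85.5
grip_force: 0.0
```

```bash
python3 st.py;python3 ptr.py p19
python3 - <<'E'
import cv2
cv2.imwrite("pics/c19.png",cv2.resize(cv2.imread("pics/p19.png")[80:330,90:423],None,fx=2.4,fy=2.4,interpolation=cv2.INTER_CUBIC))
E
```

```text
[536.53  75.44 268.06] [ 1.7985e+02 -1.4000e-01  4.9760e+01] 42.83 [-0.5  1.  -0.3] [0.04  0.009 0.002] 85.53147972561518 0.0 24.8
pointer tool-frame line deg 69.030174 mean [2.12050169 8.46786628] 90
orange 9 [254.11111111 151.33333333] [30.74504009 -0.80890405] deg -1.5071080845346685
orange 20 [247.3 165.1] [18.64671806 -6.74888766] deg -19.896929938261938
```

View pics/c19.png

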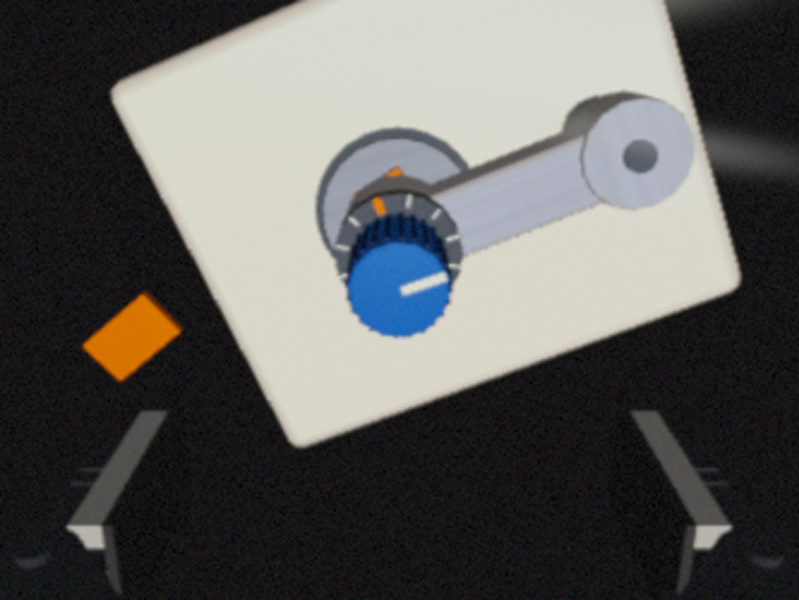

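The pointer at (425,283) stands 89° clockwise past the orange mark at (378,207). That makes three clicks, with the arm over the plate and the gripper clear, so I'm handing in.

```bash
python3 -c "
from bench import r
print(r.hand_in())"
```

```text
the job is handed in; nothing more can be done
None
```

I handed the job in at about 25 s: the press arm is against its stop, the ram is down on the specimen, and the clutch clicked three times (pointer measured about 89° past the mark). The gripper is clear of everything, and I did not measure the specimen's position after pressing.

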